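# Close the hasp of the yellow reagent case

## Robot

A 7-joint arm with a two-finger parallel gripper is mounted at the origin on a cart in front of the work surface, level with it; the furniture and walls round the work are solid. World frame = base frame: x ahead of the robot, y to its left, z up, the work surface at z = 0. Lengths are in m, angles in rad, forces in N, time in s.
With the tool pointing down it reaches from about 0.375 to 0.925 m from the base axis. Payload 3.1 kg.
Tool frame: the origin (TCP) lies between the finger pads; the fingertips stand 19 mm ahead of it and the grasp point (between the pads) is the TCP; z points along the fingers, y is the line along which they close (so a half turn about z gives the same grasp; the last joint's range is limited). The gripper opens to 85 mm and grips with 20 to 120 N. Pads are 22 mm wide; open, the fingers measure 114 mm over their backs; the gripper's body (76 mm by 85 mm) begins 54 mm behind the grasp point. The pads swing forward as they close: fully open they stand 13 mm farther back than shut.
Start: joints at [-0.098, 0.383, 0.044, 1.598, -0.018, 1.161, -0.05], TCP at [0.65, 0, 0.25] pointing down, gripper open.
Joint ranges: [-2.61, 2.61], [-0.41, 2.15], [-1.48, 1.57], [0, 2.5], [-1.57, 4.71], [0.05, 1.97], [-2.85, 2.85]. Speed limits (rad/s): [2.79, 2.79, 3.14, 3.14, 3.14, 3.14, 3.14].

## Interface

Orientations are given as a unit quaternion [x, y, z, w].
In Python, from bench import move_ptp, movel, move_j, move_gripper, pause, inverse_kinematics, read_camera, camera_params, MotionError, sign_off, look_for, tip_of, read_time_s, read_qpos, read_joint_vel, read_effort, read_eef_pos, read_tcp_rot, read_ft_force, read_ft_torque, read_finger_gap, read_grasp_force gives the robot as it stands. Calls block until the motion is done:
- move_ptp(position, orientation): joint-space move of the TCP to a pose.
- movel(position, orientation=None, speed=0.15): straight line of the TCP; orientation=None keeps the orientation; speed is the mean speed in m/s.
- move_j(angles): joint-space move.
- move_gripper(opening, effort=None): finger opening in m; effort is the grip in N (None keeps the last); returns when the fingers have stopped.
- pause(seconds).
- inverse_kinematics(position, orientation): joint angles nearest the present ones, or None.
- read_camera(name): name is "scene" or "side" or "wrist"; returns the picture (384x512x3 uint8, red, green, blue); there is no depth.
- camera_params(name): a dict with "K" (3x3 intrinsics, pixels), "camera_from_world" (4x4, takes a point from world to camera coordinates). Camera axes: x right, y down, z forward; pixel columns grow to the right and rows downward; lengths in m; the calibration is good to about 2 mm. A picture is of the moment at which its call begins: read the wrist's pose just before it. camera_params takes no time and is no camera call; for the wrist camera it gives the pose at the moment of the call.
A pose or a line that the arm cannot do raises MotionError and nothing moves.
- sign_off(): hands the job in; it is judged then, once.
Trained networks look in the newest picture that a camera, given by its name, has taken for a name from the list of things; names that differ only in an ending like _2 or _b are one class to them, and where a whole thing is asked for, a point or a joint stands for the part that bears it (a point fixed in the world has none). Each returns a list of dicts, best first, with "confidence" (0 to 1); they miss things now and then, are a little off and sometimes report something else, mostly with a low value. They report only what shows in the picture. A call takes as long as a camera call. They do not tell look-alikes from the thing itself.
- look_for(camera, name): "at" ([column, row] in pixels, amid what is visible of it).
- tip_of(camera, name): "at" ([column, row] in pixels: a listed point, or the origin of a listed thing).
Readings, each from a call of its own:
- read_time_s(): time.
- read_qpos(): joint angles.
- read_joint_vel(): joint speeds.
- read_effort(): joint torques, N m.
- read_eef_pos(): TCP position.
- read_tcp_rot(): TCP orientation.
- read_ft_force(): force on the tool from outside, world axes, zero at the start.
- read_ft_torque(): the same for the moment, N m.
- read_finger_gap(): finger opening in m.
- read_grasp_force(): force on a finger pad.
Only numpy, scipy, OpenCV 4.12 (cv2) and the standard library are available. Lean on these libraries where they do the work, as an engineer would, in place of code of your own. Each camera call takes 0.05 s, during which the arm holds its last target. There are 200 camera calls.

## Task

The yellow reagent case is going back to the store: swing its open hasp over and down until the strap lies flat over the staple on the lid, and let go. Leave the hasp of the blue case open just as it is.

Things in the scene. Friction and masses are not known exactly. Their poses are not given: they have to be found in the camera images.
- yellow_case: Yellow steel case to be latched, 110 x 170 x 60 mm (x, y, z), fixed. Origin: centre of underside, z up. Hinge axis of its hasp: parallel to x through (0, 55, 66) mm. Closed, the strap lies flat along -y, its tip at (0, -50, 66). A wire staple at (0, 5), 18 mm long in y, top 80 mm above the bench, then stands up through the strap's slot: press the strap beyond it, 65 to 105 mm from the hinge.
- yellow_hasp (a joint): Angle (rad) of the yellow case's steel strap, 32 wide, 4 thick, 105 mm long from hinge to tip. 0 = flat over the staple (hard stop), 1.57 = upright, more = leaning back over the case's +y end; starts at 1.3 to 2.0. It points along (0, -cos, sin) of the angle in the case's frame. Stiff hinge (0.06 N m): it stays where left and does not fall shut; push it all the way down.
- blue_case: The BLUE case, of the same build and size with the same open hasp, frame as for the yellow one; to be left alone. It does not shift.
- blue_hasp_tip (a point): The tip of the blue case's open hasp strap, at the middle of its rounded end, 160 to 172 mm above the bench.
Things that resemble listed ones, but are neither listed nor needed, are in the scene too. There is more than one size of the yellow_case; the job needs the larger.

How it is judged:
At the end, for the whole second after the job is handed in: The yellow case's hasp lies flat over its staple (within 0.17 rad, about 10 degrees, of fully closed) and at rest; the tip of the blue case's hasp is within 30 mm of where it started (value of joint yellow_hasp below 0.17 rad and velocity of joint yellow_hasp between -0.1 and 0.1 rad/s and distance of blue_hasp_tip from where it was at the start of the episode below 0.03 m); the robot touches nothing.
It fails at once if the blue case's hasp is moved (its tip by more than 30 mm) (distance of blue_hasp_tip from where it was at the start of the episode above 0.03 m).
It also fails if it takes over 32 s, if anything falls off the work surface, if the arm or the gripper's body presses on something with over 40 N, if the wrist force passes 120 N, or if a joint passes its speed limit or range.

## Working session

There is one attempt and no reset: what is moved stays moved. The work goes in short steps, each a Python script; the robot and the scene stay as the last script left them, time stands still between calls to the robot, and variables do not carry over. Pictures are saved under pics/ and viewed, at most 10 in all, crops included, and the job is handed in when it is done.

```bash
mkdir -p pics; python3 - <<'E'
from bench import *
import cv2
for c in ("scene","side"):
    im=read_camera(c); cv2.imwrite(f"pics/{c}0.png",cv2.cvtColor(im,cv2.COLOR_RGB2BGR))
    for n in ("yellow_case","blue_case"):
        print(c,n,[(d["at"],d["confidence"]) for d in tip_of(c,n)],[(d["at"],d["confidence"]) for d in look_for(c,n)])
    print(c,[(d["at"],d["confidence"]) for d in look_for(c,"yellow_hasp")],[(d["at"],d["confidence"]) for d in tip_of(c,"blue_hasp_tip")])
    p=camera_params(c);print(p)
print(read_time_s())
E
```

```text
scene yellow_case [([254.2, 181.7], 0.75)] [([251.1, 175.7], 0.86)]
scene blue_case [([334.6, 223.5], 0.81)] [([332.9, 215.8], 0.7)]
scene [([243.0, 153.2], 0.63)] [([305.0, 172.9], 0.51)]
{'K': array([[465.03847059,   0.        , 253.93304279],
       [  0.        , 465.03847059, 185.60654889],
       [  0.        ,   0.        ,   1.        ]]), 'camera_from_world': array([[ 0.66693073, -0.74496932,  0.01497024, -0.21874017],
       [-0.37717342, -0.35485361, -0.85546427,  0.24504293],
       [ 0.64260688,  0.56488904, -0.51764541,  1.1495745 ],
       [ 0.        ,  0.        ,  0.        ,  1.        ]])}
side yellow_case [([165.9, 169.1], 0.57)] [([164.1, 160.5], 0.95), ([268.0, 162.8], 0.68)]
side blue_case [([347.2, 231.5], 0.58)] [([345.0, 217.8], 0.83)]
side [([254.9, 127.1], 0.58)] [([312.7, 157.8], 0.68)]
{'K': array([[495.34515436,   0.        , 256.45166594],
       [  0.        , 495.34515436, 185.97439157],
       [  0.        ,   0.        ,   1.        ]]), 'camera_from_world': array([[ 0.82449741, -0.56586023,  0.00249337, -0.30045741],
       [-0.2858151 , -0.42024717, -0.86122125,  0.18258796],
       [ 0.48837869,  0.70936205, -0.5082241 ,  1.00093587],
       [ 0.        ,  0.        ,  0.        ,  1.        ]])}
0.7
```

View pics/scene0.png

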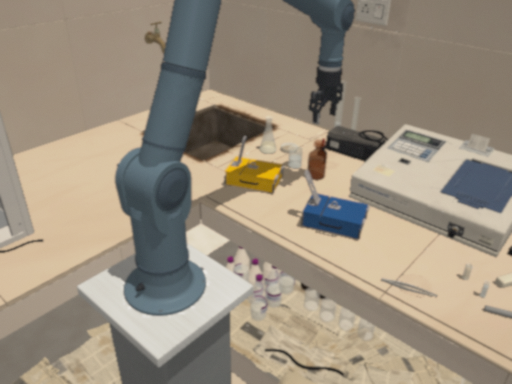

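View pics/side0.png

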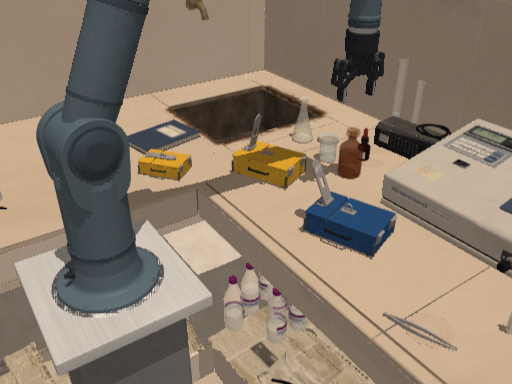

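The yellow case with the open hasp, which is the larger one, is at scene (253,175) and side (268,163). The small yellow case at side (165,163) is a look-alike. Blue is at scene (335,215) and side (348,220). I'll zoom in to get corners.

```bash
python3 - <<'E'
import cv2,numpy as np
a=cv2.imread("pics/side0.png")[105:195,225:315]; b=cv2.imread("pics/scene0.png")[125:200,215:290]
a=cv2.resize(a,(540,540),interpolation=cv2.INTER_CUBIC)
b=cv2.resize(b,(260,260),interpolation=cv2.INTER_CUBIC)
b=cv2.copyMakeBorder(b,0,280,0,0,cv2.BORDER_CONSTANT)
cv2.imwrite("pics/crop.png",np.hstack([a,b]))
E
```

```text
(no output)
```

View pics/crop.png

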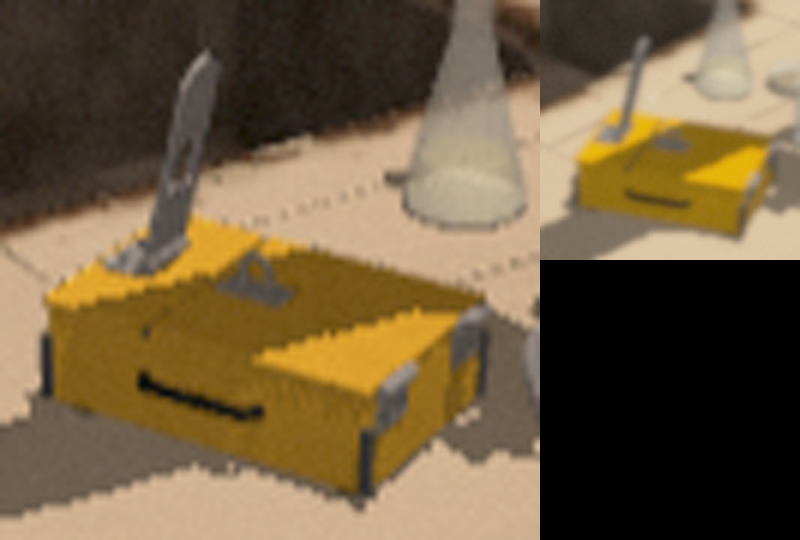

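The crop shows the strap's hinge at the left end of the large yellow case (side about (249,148)), with its tip at about (260,114). The staple is at (267,152), so the strap closes to the right. The case corners are clear enough to fit the pose.

```bash
cat > fit.py <<'E'
import numpy as np
from bench import camera_params
from scipy.optimize import least_squares
def proj(c,P):
    p=camera_params(c);q=p["camera_from_world"]@np.r_[P,1];q=p["K"]@q[:3];return q[:2]/q[2]
def W(x,y,a,L):
    c,s=np.cos(a),np.sin(a);L=np.array(L)/1000
    return np.array([x+c*L[0]-s*L[1],y+s*L[0]+c*L[1],L[2]])
def tip(t): return (0,55-105*np.cos(t),66+105*np.sin(t))
E
python3 - <<'E'
from fit import *
S=lambda u,v:(225+u/6,105+v/6)
C=lambda u,v:(215+u/3.467,125+v/3.467)
obs=[("side",S(50,305),(-55,85,60)),("side",S(375,393),(-55,-85,60)),("side",S(485,297),(55,-85,60)),("side",S(195,215),(55,85,60)),
("side",S(362,495),(-55,-85,0)),("side",S(50,398),(-55,85,0)),
("scene",C(40,160),(-55,85,60)),("scene",C(205,190),(-55,-85,60)),("scene",C(200,237),(-55,-85,0)),("scene",C(40,205),(-55,85,0)),("scene",C(232,137),(55,-85,60)),
("side",S(210,55),None),("scene",C(103,42),None)]
f=lambda v:np.concatenate([proj(c,W(*v[:3],L or tip(v[3])))-p for c,p,L in obs])
best=min((least_squares(f,[.75,.2,a,1.6],loss="soft_l1") for a in np.arange(-3,3,1)),key=lambda r:r.cost)
print("yellow",best.x,best.cost);print(best.fun.reshape(-1,2).round(1).tolist())
# blue: origin + tip
def ray(c,p,z):
    k=camera_params(c);R=k["camera_from_world"][:3,:3];t=k["camera_from_world"][:3,3]
    d=R.T@np.linalg.inv(k["K"])@np.r_[p,1];o=-R.T@t;return o+d*(z-o[2])/d[2]
for c,o,t in(("scene",(334.6,223.5),(305,172.9)),("side",(347.2,231.5),(312.7,157.8))):print(ray(c,o,0),ray(c,t,.167))
from bench import *
print(read_qpos(),read_tcp_rot())
E
```

```text
Traceback (most recent call last):
  File "fit.py", line 5, in proj
    p=camera_params(c);q=p["camera_from_world"]@np.r_[P,1];q=p["K"]@q[:3];return q[:2]/q[2]
ValueError: time passes only in moves, steps and waits
```

```bash
cat > fit.py <<'E'
import numpy as np, bench
from scipy.optimize import least_squares
CP={c:bench.camera_params(c) for c in("scene","side")}
def proj(c,P):
    p=CP[c];q=p["camera_from_world"]@np.r_[P,1];q=p["K"]@q[:3];return q[:2]/q[2]
def W(x,y,a,L):
    c,s=np.cos(a),np.sin(a);L=np.array(L)/1000
    return np.array([x+c*L[0]-s*L[1],y+s*L[0]+c*L[1],L[2]])
def tip(t): return (0,55-105*np.cos(t),66+105*np.sin(t))
E
python3 - <<'E'
from fit import *
S=lambda u,v:(225+u/6,105+v/6)
C=lambda u,v:(215+u/3.467,125+v/3.467)
obs=[("side",S(50,305),(-55,85,60)),("side",S(375,393),(-55,-85,60)),("side",S(485,297),(55,-85,60)),("side",S(195,215),(55,85,60)),
("side",S(362,495),(-55,-85,0)),("side",S(50,398),(-55,85,0)),
("scene",C(40,160),(-55,85,60)),("scene",C(205,190),(-55,-85,60)),("scene",C(200,237),(-55,-85,0)),("scene",C(40,205),(-55,85,0)),("scene",C(232,137),(55,-85,60)),
("side",S(210,55),None),("scene",C(103,42),None)]
f=lambda v:np.concatenate([proj(c,W(*v[:3],L or tip(v[3])))-p for c,p,L in obs])
best=min((least_squares(f,[.75,.2,a,1.6],loss="soft_l1") for a in np.arange(-3,3,1)),key=lambda r:r.cost)
print("yellow",best.x,best.cost);print(best.fun.reshape(-1,2).round(1).tolist())
def ray(c,p,z):
    k=CP[c];R=k["camera_from_world"][:3,:3];t=k["camera_from_world"][:3,3]
    d=R.T@np.linalg.inv(k["K"])@np.r_[p,1];o=-R.T@t;return o+d*(z-o[2])/d[2]
for c,o,t in(("scene",(334.6,223.5),(305,172.9)),("side",(347.2,231.5),(312.7,157.8))):print(ray(c,o,0),ray(c,t,.167))
from bench import *
print(read_qpos(),read_tcp_rot())
E
```

```text
yellow [0.52222752 0.16580722 0.36638101 1.36789311] 18.163458299751344
[[-0.7, -2.9], [-1.5, -0.4], [1.5, -0.4], [-1.9, -2.1], [-0.1, 2.8], [-0.2, 0.9], [-0.6, -1.5], [0.8, -0.2], [1.5, 2.2], [-0.3, 1.2], [3.5, -0.2], [-0.2, -1.0], [2.1, -1.6]]
[ 0.50487327 -0.16336635  0.        ] [ 0.44439932 -0.08421383  0.167     ]
[ 0.50758198 -0.1591589   0.        ] [ 0.46244452 -0.07491364  0.167     ]
[-0.09780065  0.38283192  0.04393677  1.59786432 -0.01787645  1.16125385
 -0.04990245] [7.07099691e-01 7.07113871e-01 9.87118232e-06 1.55080635e-05]
```

```bash
cat >> fit.py <<'E'
X,Y,A=.522,.166,.366
c,s=np.cos(A),np.sin(A)
from scipy.spatial.transform import Rotation
Q=Rotation.from_matrix(np.array([[-s,c,0],[c,s,0],[0,0,-1]]).T).as_quat()
def pose(t,r,gap=0):   # TCP (shut, 22 mm wide fingers) whose lower -y corner is on the strap's back at angle t
    y=55-r*np.cos(t)+(2+gap)*np.sin(t)+11; z=66+r*np.sin(t)+(2+gap)*np.cos(t)+19
    return W(X,Y,A,(0,y,z))
E
python3 - <<'E'
from fit import *
from bench import *
import cv2
print(np.array(Rotation.from_quat(Q).as_matrix()).round(2).tolist())
move_gripper(0.0)
p=pose(1.8,80); print(p)
move_ptp(p+[0,0,.10],Q)
movel(p,speed=.15)
a=cv2.cvtColor(read_camera("side"),cv2.COLOR_RGB2BGR)[85:195,215:325]
b=cv2.cvtColor(read_camera("wrist"),cv2.COLOR_RGB2BGR)
a=cv2.resize(a,(384,384),interpolation=cv2.INTER_CUBIC);b=cv2.resize(b,(416,312));b=cv2.copyMakeBorder(b,0,72,0,0,0)
cv2.imwrite("pics/pre.png",np.hstack([a,b]))
print(read_time_s(),read_ft_force(),read_eef_pos())
E
```

```text
[[-0.36, 0.93, 0.0], [0.93, 0.36, 0.0], [0.0, 0.0, -1.0]]
[0.49117771 0.24641956 0.16245341]
3.5083 [-0.23603421 -1.3868103   0.60097123] [0.49241716 0.24686767 0.16389609]
```

View pics/pre.png

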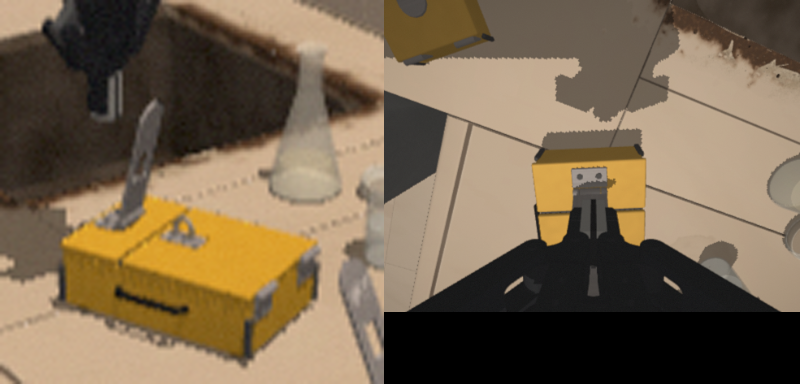

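The shut fingers stand behind (+y side of) the strap, with tips below the strap tip. The wrist view shows them centred across it and square to the case. I'll sweep now.

```bash
python3 - <<'E'
from fit import *
from bench import *
import cv2
for t in np.linspace(1.6,.1,9):
    movel(pose(t,80+10*(1.6-t)/1.6),speed=.12)
    f=read_ft_force(); print(round(t,2),f.round(1) if hasattr(f,'round') else f)
    if np.linalg.norm(f)>25: print("stop");break
else:
    for k in range(10):
        movel(pose(0,90)+[0,0,.006-.002*k],speed=.03)
        f=read_ft_force(); print(k,f,read_eef_pos()[2])
        if f[2]>14 : break
print(read_time_s())
a=cv2.cvtColor(read_camera("side"),cv2.COLOR_RGB2BGR)[85:195,215:325]
cv2.imwrite("pics/down.png",cv2.resize(a,(550,550),interpolation=cv2.INTER_CUBIC))
E
```

```text
1.6 [-0.1  0.3  0.5]
1.41 [-0.1 -0.8  0. ]
1.23 [-0.2  0.1  0.2]
1.04 [ 0.1  0.1 -0.6]
0.85 [-0.1  0.1  0. ]
0.66 [0.4 0.1 0.5]
0.48 [ 0.7 -0.8  0.1]
0.29 [-0.2 -0.4 -0.5]
0.1 [ 0.5  0.5 -0.1]
0 [ 0.28322666  0.08442625 -0.71361333] 0.09329558112700566
1 [ 0.11850787 -0.02988664 -0.26750374] 0.09104346364543017
2 [-0.36745443  1.13827163  0.32029019] 0.08881674082296337
3 [0.12051215 0.34208908 1.96825833] 0.08714969850765464
4 [-4.34507726 -0.78688674 11.997438  ] 0.08683926277452719
5 [-6.88344047 -1.5145893  20.96841865] 0.08655624754748051
7.5583
```

View pics/down.png

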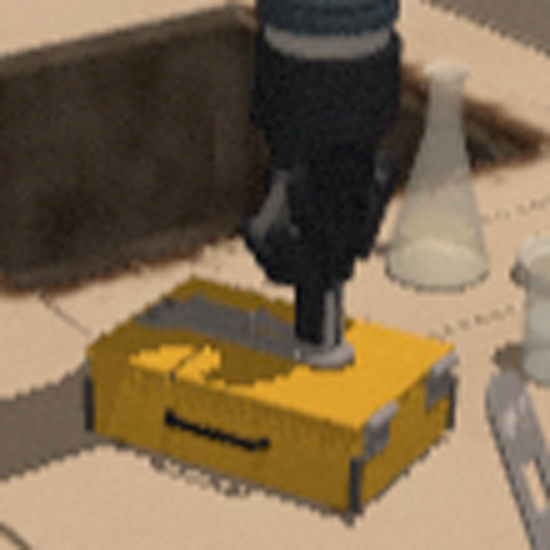

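The strap lies flat, with the fingertips pressing near its tip at (325,355) in the crop. Next I'll retract straight up and check.

```bash
python3 - <<'E'
from fit import *
from bench import *
import cv2
movel(np.array(read_eef_pos())+[0,0,.15],speed=.12)
pause(.3)
a=cv2.cvtColor(read_camera("side"),cv2.COLOR_RGB2BGR)[85:255,215:405]
print(tip_of("side","blue_hasp_tip"))
cv2.imwrite("pics/end.png",cv2.resize(a,(665,595),interpolation=cv2.INTER_CUBIC))
print(read_time_s(),read_ft_force())
E
```

```text
[{'at': [314.2, 155.7], 'confidence': 0.85}]
9.4417 [-0.19040355 -0.28556579 -0.26439579]
```

View pics/end.png

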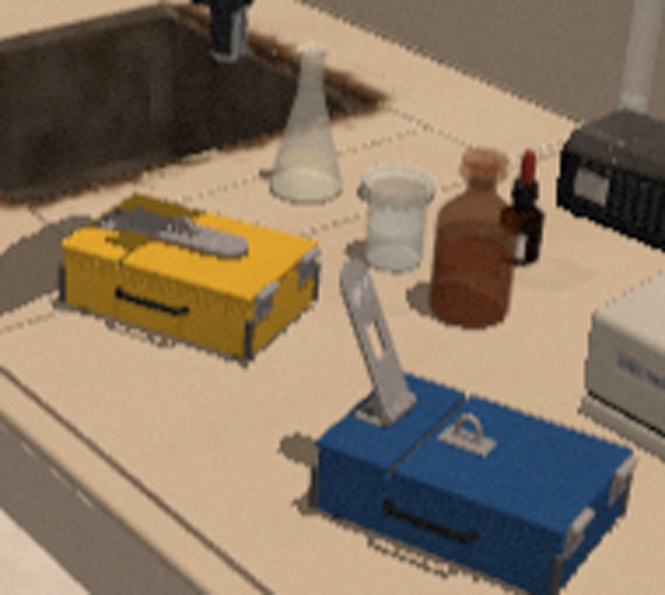

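The yellow strap is flat with the staple through its slot, at about (180,230) in the crop. The blue hasp is still open, its tip at (355,268), and the gripper is clear of everything.

```bash
python3 -c "
from bench import *
print(sign_off())"
```

```text
the job is handed in; nothing more can be done
None
```

The yellow case's hasp is closed flat over its staple and released, the blue case's hasp was left open as it was, and the job was handed in at about 9.5 s of the 32 s allowed; no verdict came back.

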